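Put the pinned lid on the manicure instrument tray

TASK

Close the steel instrument tray: pick up the lid that fits it, the longer of the two aluminium lids, and lower it over the tray's two dowel pins so that a pin comes up through each hole and the lid lies flush on the rim. Keep hold of the lid until it is down, do not drop it, then let go. Leave the shorter lid where it lies.

Things in the scene. Friction and masses are not known exactly. Their poses are not given: they have to be found in the camera images.
- tray: Steel instrument tray, fixed to the table, 236 (x) by 116 (y) by 40 mm high, manicure tools in its well. Two upright dowel pins stand on its rim at x = +85 and -85 mm, y = 0: 14 mm diameter, straight for 9 mm above the rim, then tapering to 5 mm at the tip, 66 mm above the table. Origin: centre of its underside, on the table; z up.
- lid: The lid that fits: aluminium plate 230 (x) by 110 (y) by 6 mm, 0.3 to 0.55 kg, handle up. Two 26 mm through holes at x = +85 and -85 mm, y = 0. In the middle a solid black bar handle to grip, 60 mm along x, 16 mm thick along y, from 6 to 46 mm above the underside. Origin: centre of underside; z up. Fits either way round; seated, its origin is 40 mm above the tray's.
- short_lid: The wrong lid, to be left alone: same plate and handle but only 150 mm long (x) by 110 mm (y), with 26 mm holes at x = +50 and -50 mm. Loose on the table. Origin: centre of its underside; z up. (Loose polish bottles 78 mm tall stand between the tray and the lids: carry the lid above them.)

How it is judged:
By the outcome, as a careful person would: the job done as asked, in the order asked, and still so for the second after the job is handed in, with the robot touching nothing.
It also fails if it takes over 42 s, if anything falls off the work surface, if the arm or the gripper's body presses on something with over 40 N, if the wrist force passes 120 N, or if a joint passes its speed limit or range.

ROBOT

A 6-joint arm with a two-finger parallel gripper is mounted at the origin on the work surface. World frame = base frame: x ahead of the robot, y to its left, z up, the work surface at z = 0. Lengths are in mm, angles in rad, forces in N, time in s.
With the tool pointing down it reaches from about 350 to 775 mm from the base axis. Payload 7.3 kg.
Tool frame: the origin (TCP) lies on the centre line of the jaws, within the pads' length; the fingertips stand 17 mm ahead of it and the grasp point (between the pads) lies 2 mm behind it; z points along the fingers, y is the line along which they close (so a half turn about z gives the same grasp; the last joint's range is limited). The gripper opens to 92 mm and grips with 3 to 60 N. Pads are 19 mm wide; open, the fingers measure 130 mm over their backs; the gripper's body (75 mm by 190 mm) begins 47 mm behind the grasp point.
Start: joints at [-1.429, 0.342, 1.524, -0, 1.275, -0.146], TCP at [149.04, -503.421, 221.141] pointing down, gripper open.
Joint ranges: [-2.53, 2.53], [-0.77, 2.02], [0.04, 2.7], [-1, 4.14], [0.28, 2.66], [-3.11, 3.11]. Speed limits (rad/s): [2.57, 2.57, 3.14, 3.14, 3.14, 3.14].

INTERFACE

Orientations are given as [roll, pitch, yaw] about the fixed x, y, z axes, in that order (R = Rz(yaw) Ry(pitch) Rx(roll)).
In Python, from plant import bot gives the robot as it stands. The module is installed in compiled form; this text tells all that it offers.
- The arm moves only by the shell command python3 -m pendant 'ROWS'. ROWS is JSON, a list of rows, each a list of 3 entries, a list of its own where there are three numbers: the shift along the world's x, y, z as a fraction of full scale, then the turn, a rotation vector about the world's x, y, z as a fraction of full scale, then the opening, from -1 (shut) to 1 (fully open), so that 0 is half open. In form: [[[tx, ty, tz], [rx, ry, rz], claw], ...]. A call has exactly 10 rows; each row shifts and turns the commanded pose from where the row before left it; what a row does not reach is not made up. Full scale, the value 1, is 30 mm for a shift and 0.12 rad for a turn. A row lasts 1/12 s, in which the tool goes at most 41.7 mm and 7.16 degrees, less where a joint would pass 70% of its speed; a pose out of reach is approached as far as the arm can. A call with a number of a shift or a turn outside -1 to 1 is refused whole. A call with a gripper value outside its range is refused whole. The fingers move at their own pace and stop on an object; the grip force is fixed at half the most. Time passes only in rows, so rows that do not move let the fingers close, or fill a call up. It gives the time, the measured TCP pose, the force, the opening and the grip force at its end, in the units of the state.
- bot.get_obs(): the state, without advancing time (a new reading comes with each control period).
- bot.capture(name): name is "scene" or "top" or "wrist"; returns the picture (420x560x3 uint8, blue, green, red); there is no depth.
- bot.camera_params(name): a dict with "fovy" (degrees; the focal length in pixels is half the picture's height over the tangent of half this angle, whatever the lens; pixels are square), "cx", "cy" (the principal point, pixels), "camera_from_world" (4x4, takes a point from world to camera coordinates). Camera axes: x right, y down, z forward; pixel columns grow to the right and rows downward; lengths in mm; the calibration is good to about 2 mm. A picture is of the moment at which its call begins: read the wrist's pose just before it. camera_params takes no time and is no camera call; for the wrist camera it gives the pose at the moment of the call.
- bot.close_job(): hands the job in; it is judged then, once.
The state is a dict: "time": time; "joint_positions": joint angles; "dq": joint speeds; "tau": joint torques, N m; "tool_pos": TCP position; "tcp_rot": TCP orientation; "contact_force": force on the tool from outside, world axes, zero at the start; "moment": the same for the moment, N m; "grip_width": finger opening in mm; "finger_force": force on a finger pad.
Only numpy, scipy, OpenCV 4.12 (cv2) and the standard library are available. Lean on these libraries where they do the work, as an engineer would, in place of code of your own. Each camera call takes 0.05 s, during which the arm holds its last target. There are 200 camera calls.

## Working session

There is one attempt and no reset: what is moved stays moved. The work goes in short steps, Python scripts to look and compute and a shell command to move; the robot and the scene stay as the last step left them, time stands still between calls to the robot, and variables do not carry over. Pictures are saved under pics/ and viewed, at most 10 in all, crops included, and the job is handed in when it is done.

```bash
mkdir -p pics; cat > h.py <<'E'
from plant import bot
import numpy as np, cv2
def ray(p,u,v,z):
    f=210/np.tan(np.radians(p["fovy"])/2); T=np.array(p["camera_from_world"]); R=T[:3,:3]; t=T[:3,3]
    c=-R.T@t; d=R.T@np.array([(u-p["cx"])/f,(v-p["cy"])/f,1]); return c+d*(z-c[2])/d[2]
def proj(p,X):
    f=210/np.tan(np.radians(p["fovy"])/2); T=np.array(p["camera_from_world"]); q=T[:3,:3]@np.array(X,float)+T[:3,3]
    return p["cx"]+f*q[0]/q[2],p["cy"]+f*q[1]/q[2]
E
python3 - <<'E'
from h import *
o=bot.get_obs();print(o["tool_pos"],o["tcp_rot"],o["time"],o["grip_width"])
for n in("top","scene"):
    p=bot.camera_params(n);print(n,p)
    cv2.imwrite(f"pics/{n}0.png",cv2.resize(bot.capture(n),(800,600),interpolation=cv2.INTER_CUBIC))
E
```

```text
[ 148.98028555 -502.9788036   220.44686143] [-3.14006922e+00 -2.04194251e-04  2.87830781e-01] 0.0 91.84181021965887
top {'fovy': 48.282664971883385, 'cx': 279.13396653547073, 'cy': 208.33249580026956, 'camera_from_world': array([[ 1.54697160e-02, -9.99783318e-01,  1.39285454e-02,
        -1.19539315e+01],
       [-9.90438136e-01, -1.72320303e-02, -1.36877160e-01,
         5.29523020e+02],
       [ 1.37087518e-01, -1.16779118e-02, -9.90490100e-01,
         8.57375110e+02],
       [ 0.00000000e+00,  0.00000000e+00,  0.00000000e+00,
         1.00000000e+00]])}
scene {'fovy': 56.9253210122714, 'cx': 278.38647214248545, 'cy': 215.48707849351808, 'camera_from_world': array([[-7.83430031e-01,  6.21345790e-01, -1.29149457e-02,
         4.00028250e+02],
       [ 4.10058752e-01,  5.01187906e-01, -7.62012141e-01,
        -1.59968374e+02],
       [-4.67000221e-01, -6.02279082e-01, -6.47433936e-01,
         1.08620769e+03],
       [ 0.00000000e+00,  0.00000000e+00,  0.00000000e+00,
         1.00000000e+00]])}
```

View pics/top0.png

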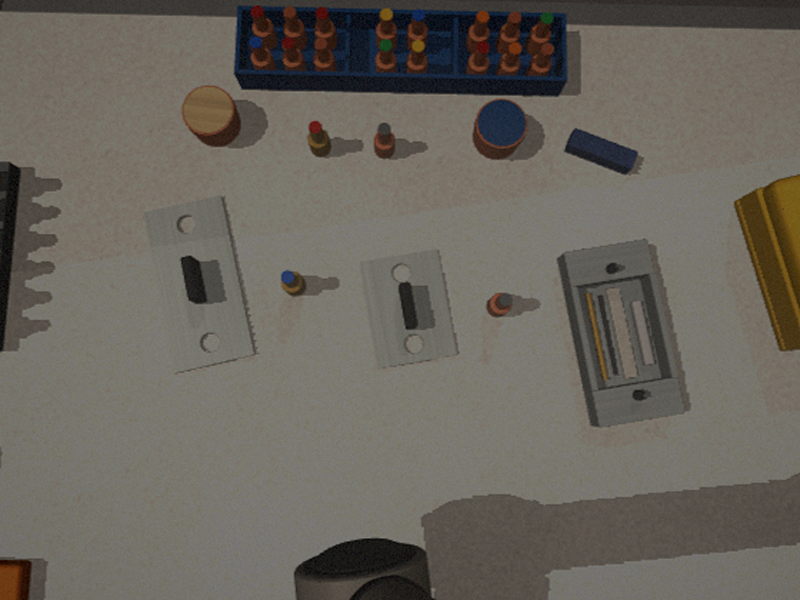

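View pics/scene0.png

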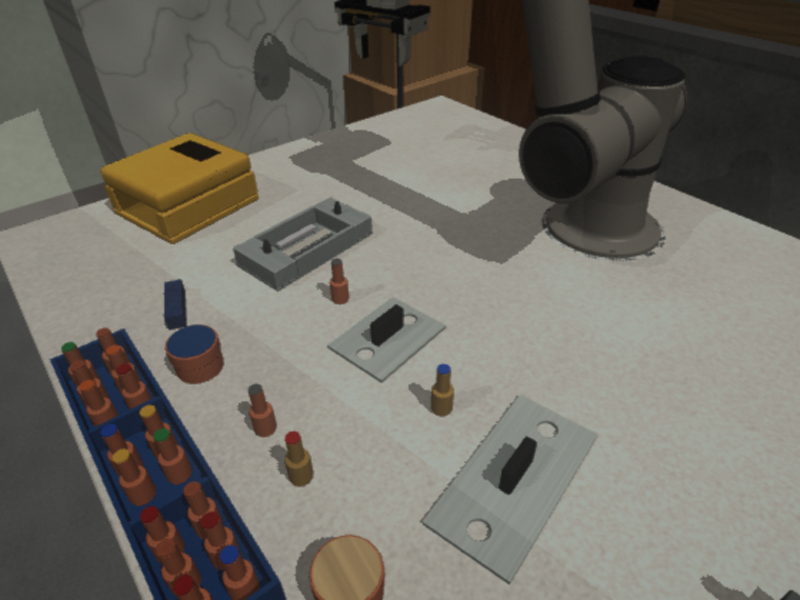

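The top view shows the long lid at left, with holes at about (186,224) and (210,342). The short lid is in the middle, and the tray is at right with pins at about (613,268) and (640,395). I'll enlarge both for precision.

```bash
python3 - <<'E'
from h import *
im=bot.capture("top")
a=im[125:275,92:192];b=im[160:310,385:485]
c=cv2.resize(np.hstack([a,b]),None,fx=4,fy=4,interpolation=cv2.INTER_CUBIC)
cv2.imwrite("pics/crop.png",cv2.convertScaleAbs(c,alpha=1.7))
E
```

```text
(no output)
```

View pics/crop.png

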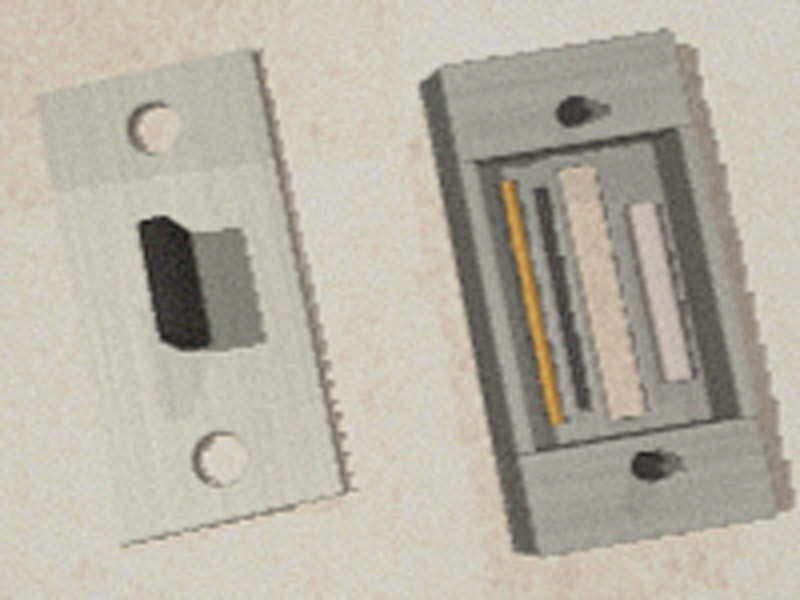

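The lid corners are at (38,95), (258,50), (350,490) and (125,546), with holes at (153,128) and (219,459). The tray rim corners are at (440,70), (668,30), (792,512) and (535,555), with pins at about (575,110) and (650,465).

```bash
python3 - <<'E'
from h import *
p=bot.camera_params("top")
def A(x,y,z): return ray(p,92+(x+.5)/4-.5,125+(y+.5)/4-.5,z)[:2]
def B(x,y,z): return ray(p,385+(x-400+.5)/4-.5,160+(y+.5)/4-.5,z)[:2]
def rep(n,c,h):
    c=np.array(c);h=np.array(h);d=h[0]-h[1];e=(c[0]+c[1]-c[2]-c[3]);print(n,"corner ctr",c.mean(0),"hole mid",h.mean(0),"dist",np.linalg.norm(d),"yaw",np.arctan2(d[1],d[0]),np.arctan2(e[1],e[0]),[np.linalg.norm(c[i]-c[i-1]).round(1) for i in range(4)])
rep("lid",[A(*q,6) for q in[(38,95),(258,50),(350,490),(125,546)]],[A(153,128,6),A(219,459,6)])
rep("tray",[B(*q,40) for q in[(440,70),(668,30),(792,512),(535,555)]],[B(575,110,52),B(650,465,52)])
for n,q in(("bot1",(290,275)),("bot2",(503,298))): print(n,ray(p,q[0]/1.4286,q[1]/1.4286,78)[:2])
o=bot.get_obs();print(o["time"],bot.camera_params("wrist"))
E
```

```text
lid corner ctr [550.5917986  271.58107876] hole mid [550.57274866 274.88324623] dist 169.68098246734493 yaw 0.2484204164055068 0.24947130094488212 [np.float64(230.2), np.float64(111.2), np.float64(226.6), np.float64(111.1)]
tray corner ctr [ 490.01732163 -302.55836194] hole mid [ 489.98432107 -300.22137878] dist 168.6913225780992 yaw 0.17919177746144357 0.19440916715228518 [np.float64(232.4), np.float64(113.1), np.float64(234.5), np.float64(122.9)]
bot1 [550.62427418 136.45264778]
bot2 [ 525.73223924 -135.7058558 ]
0.15 {'fovy': 62.144501289255125, 'cx': 278.13320344236627, 'cy': 215.62142894059335, 'camera_from_world': array([[ 2.83971336e-01, -9.58832712e-01, -3.32246928e-04,
        -5.23897864e+02],
       [-9.22642104e-01, -2.73347266e-01,  2.72052973e-01,
        -3.38089961e+01],
       [-2.60944108e-01, -7.69487012e-02, -9.62282219e-01,
         3.89389937e+02],
       [ 0.00000000e+00,  0.00000000e+00,  0.00000000e+00,
         1.00000000e+00]])}
```

```bash
python3 -m pendant '[[[0.9,0.9,0],[0,0,0],1],[[0.9,0.9,0],[0,0,0],1],[[0.9,0.9,0],[0,0,0],1],[[0.9,0.9,0],[0,0,0],1],[[0.9,0.9,0],[0,0,0],1],[[0.9,0.9,0],[0,0,0],1],[[0.9,0.9,0],[0,0,0],1],[[0.9,0.9,0],[0,0,0],1],[[0.9,0.9,0],[0,0,0],1],[[0.9,0.9,0],[0,0,0],1]]'
python3 -m pendant '[[[0.4,1,0],[0,0,0],1],[[0.4,1,0],[0,0,0],1],[[0.4,1,0],[0,0,0],1],[[0.4,1,0],[0,0,0],1],[[0.4,1,0],[0,0,0],1],[[0.4,1,0],[0,0,0],1],[[0.4,1,0],[0,0,0],1],[[0.4,1,0],[0,0,0],1],[[0.4,1,0],[0,0,0],1],[[0.4,1,0],[0,0,0],1]]'
python3 -m pendant '[[[0.1,1,0],[0,0,-0.3],1],[[0.1,1,0],[0,0,0],1],[[0.1,1,0],[0,0,0],1],[[0,1,0],[0,0,0],1],[[0,1,0],[0,0,0],1],[[0,1,0],[0,0,0],1],[[0,0.85,0],[0,0,0],1],[[0,0,0],[0,0,0],1],[[0,0,0],[0,0,0],1],[[0,0,0],[0,0,0],1]]'
python3 - <<'E'
from h import *
o=bot.get_obs();p=bot.camera_params("wrist");print(o["tool_pos"],o["tcp_rot"],o["time"])
im=bot.capture("wrist");np.savez("w1.npz",im=im,T=p["camera_from_world"])
cv2.imwrite("pics/w1.png",cv2.convertScaleAbs(cv2.resize(im,(800,600),interpolation=cv2.INTER_CUBIC),alpha=1.4))
X=np.array([550.5,273,6]);c,s=np.cos(.249),np.sin(.249)
for dx,dy in((85,0),(-85,0),(115,55),(-115,55),(115,-55)):
  print(np.array(proj(p,X+[c*dx-s*dy,s*dx+c*dy,0]))*1.4286)
E
```

```text
time: 0.98
tool_pos: [420.0, -231.7, 221.1]
tcp_rot: [3.142, 0.0, 0.288]
contact_force: [0.6, -0.4, -0.6]
grip_width: 91.8
finger_force: 0.0
time: 1.82
tool_pos: [539.2, 68.2, 220.9]
tcp_rot: [-3.142, 0.001, 0.288]
contact_force: [1.3, -0.5, -0.3]
grip_width: 91.7
finger_force: 0.0
time: 2.65
tool_pos: [547.9, 271.5, 220.7]
tcp_rot: [3.141, 0.001, 0.252]
contact_force: [-0.1, 0.6, -0.0]
grip_width: 91.8
finger_force: 0.0
[547.86578225 271.49942894 220.70832412] [3.14089699e+00 9.87215207e-04 2.51980713e-01] 2.65
[397.16620994 146.00066612]
[396.54020251 365.13207729]
[319.31110927 101.04230198]
[330.29556425 398.5577572 ]
[475.22127482 101.59080702]
```

View pics/w1.png

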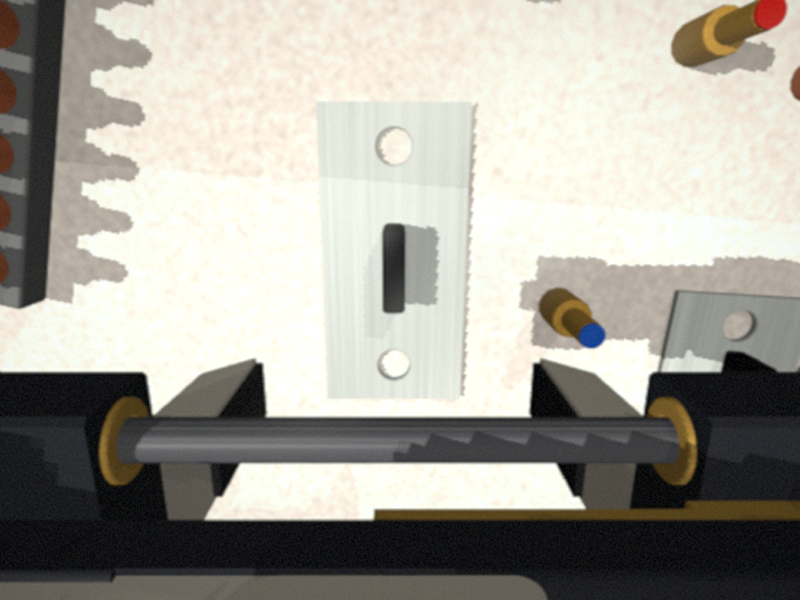

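The wrist view shows the lid holes at (394,145) and (394,364), so the lid is at about (550.5, 275) with yaw 0.25. Descending to grip.

```bash
python3 -m pendant '[[[0.08,0.12,-1],[0,0,0],1],[[0,0,-1],[0,0,0],1],[[0,0,-1],[0,0,0],1],[[0,0,-1],[0,0,0],1],[[0,0,-1],[0,0,0],1],[[0,0,-0.6],[0,0,0],1],[[0,0,-0.4],[0,0,0],1],[[0,0,-0.35],[0,0,0],1],[[0,0,0],[0,0,0],1],[[0,0,0],[0,0,0],1]]'
python3 -m pendant '[[[0,0,0],[0,0,0],0],[[0,0,0],[0,0,0],-0.3],[[0,0,0],[0,0,0],-0.5],[[0,0,0],[0,0,0],-1],[[0,0,0],[0,0,0],-1],[[0,0,0],[0,0,0],-1],[[0,0,0],[0,0,0],-1],[[0,0,0],[0,0,0],-1],[[0,0,0],[0,0,0],-1],[[0,0,0],[0,0,0],-1]]'
```

```text
time: 3.53
tool_pos: [551.0, 275.4, 31.2]
tcp_rot: [3.142, -0.001, 0.251]
contact_force: [0.1, 0.2, -0.3]
grip_width: 92.3
finger_force: 0.0
time: 4.37
tool_pos: [550.4, 275.7, 30.6]
tcp_rot: [3.142, 0.0, 0.252]
contact_force: [0.6, -0.3, 0.8]
grip_width: 29.7
finger_force: 0.0
```

```bash
python3 -m pendant '[[[0,0,0],[0,0,0],-1],[[0,0,0],[0,0,0],-1],[[0,0,0],[0,0,0],-1],[[0,0,0],[0,0,0],-1],[[0,0,0],[0,0,0],-1],[[0,0,0],[0,0,0],-1],[[0,0,0],[0,0,0],-1],[[0,0,0],[0,0,0],-1],[[0,0,0],[0,0,0],-1],[[0,0,0],[0,0,0],-1]]'
```

```text
time: 5.2
tool_pos: [550.4, 275.6, 30.6]
tcp_rot: [3.141, 0.0, 0.252]
contact_force: [1.1, -0.4, -0.7]
grip_width: 15.8
finger_force: 30.0
```

```bash
python3 -m pendant '[[[0,0,0.2],[0,0,0],-1],[[0,0,0.4],[0,0,0],-1],[[0,0,0.7],[0,0,0],-1],[[0,0,0.8],[0,0,0],-1],[[0,0,0.8],[0,0,0],-1],[[0,0,0.8],[0,0,0],-1],[[0,0,0.7],[0,0,0],-1],[[0,0,0.4],[0,0,0],-1],[[0,0,0.2],[0,0,0],-1],[[0,0,0],[0,0,0],-1]]'
python3 - <<'E'
from h import *
o=bot.get_obs();p=bot.camera_params("wrist");print(o["tool_pos"],o["tcp_rot"],o["time"],o["contact_force"],o["moment"])
im=bot.capture("wrist")
cv2.imwrite("pics/w2.png",cv2.convertScaleAbs(cv2.resize(im,(800,600),interpolation=cv2.INTER_CUBIC),alpha=1.4))
X=np.array([*o["tool_pos"][:2],o["tool_pos"][2]-24.6]);a=o["tcp_rot"][2];c,s=np.cos(a),np.sin(a)
for dx,dy in((85,0),(115,55),(115,-55)):
  print(np.array(proj(p,X+[c*dx-s*dy,s*dx+c*dy,0]))*1.4286)
E
```

```text
time: 6.03
tool_pos: [550.9, 276.0, 182.7]
tcp_rot: [-3.141, -0.003, 0.252]
contact_force: [0.3, 0.2, -4.2]
grip_width: 15.5
finger_force: 30.0
[550.93629471 275.98333777 182.72394501] [-3.14129538e+00 -3.11511990e-03  2.51900113e-01] 6.0333 [ 0.34175778  0.19644894 -4.2390989 ] [ 0.03952583 -0.01194477 -0.01751306]
[399.43114847 133.58744432]
[238.08297238  40.4254838 ]
[560.95356554  40.52678011]
```

View pics/w2.png

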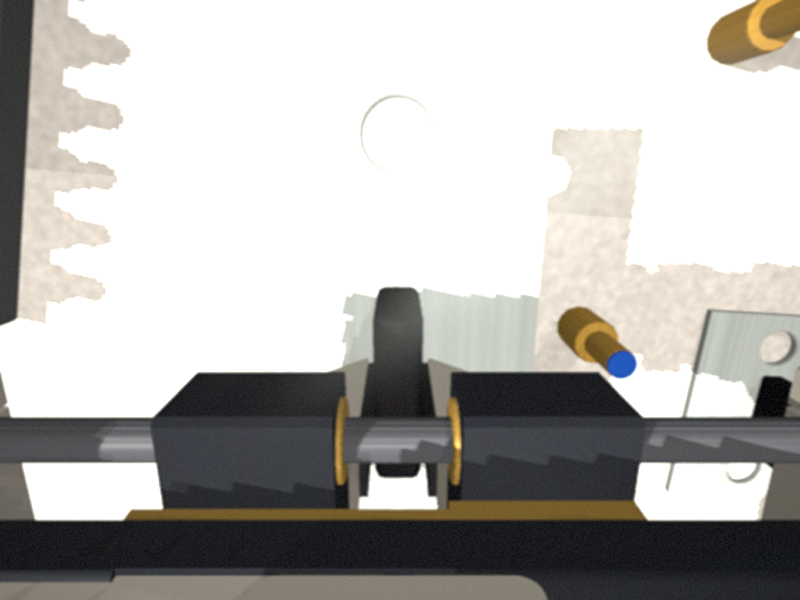

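The hole is at (398,133), against a predicted (399,134), so the lid is centred in the grip within about 1 mm. Next I'll refine the pin positions while carrying the lid.

```bash
python3 - <<'E'
from h import *
t=bot.capture("top");s=bot.capture("scene")
f=lambda im,u,v:cv2.convertScaleAbs(cv2.resize(im[v:v+30,u:u+40],None,fx=10,fy=10,interpolation=cv2.INTER_CUBIC),alpha=1.7)
c=np.vstack([np.hstack([f(t,409,172),f(t,428,261)]),np.hstack([f(s,167,158),f(s,216,132)])])
cv2.imwrite("pics/pins.png",c)
E
```

```text
(no output)
```

View pics/pins.png

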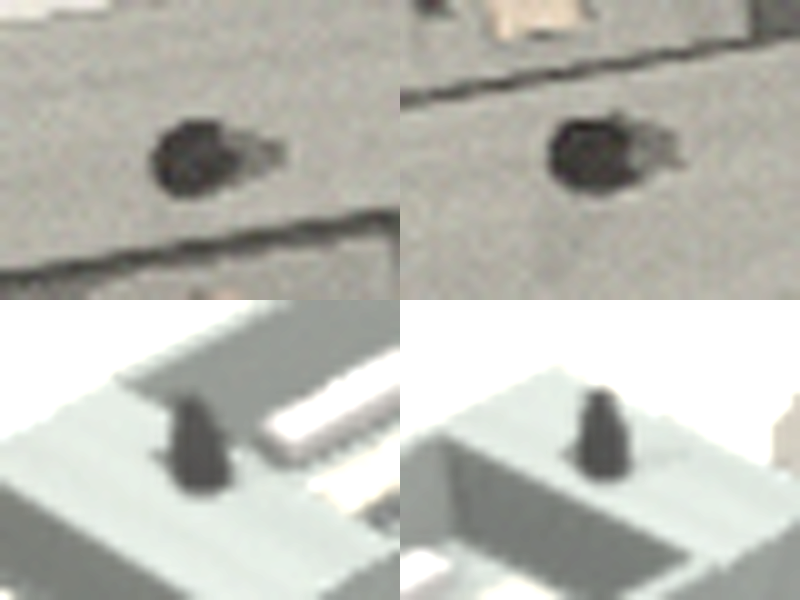

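The pin barrel centres in the top crops are at about (189,160) and (587,156). In the scene crops the tips are at about (186,396) and (599,393).

```bash
python3 - <<'E'
from h import *
p=bot.camera_params("top");q=bot.camera_params("scene")
g=lambda p,u0,v0,x,y,z:ray(p,u0+(x+.5)/10-.5,v0+(y+.5)/10-.5,z)[:2]
for n,a,b in(("top",g(p,409,172,189,160,46),g(p,428,261,187,156,46)),("tip",g(q,167,158,186,96,65),g(q,216,132,199,93,65)),("base",g(q,167,158,202,160,45),g(q,216,132,205,148,45))):
    d=a-b;print(n,a,b,(a+b)/2,np.linalg.norm(d),np.arctan2(d[1],d[0]))
E
```

```text
top [ 573.26750632 -285.40918656] [ 406.4567716  -315.82659852] [ 489.86213896 -300.61789254] 169.56131683698413 0.18036520257345534
tip [ 573.28218729 -287.44327456] [ 406.5329037  -316.24543154] [ 489.9075455  -301.84435305] 169.21846183667142 0.17103967200539935
base [ 572.00276372 -288.57762656] [ 403.6152546  -320.72764629] [ 487.80900916 -304.65263643] 171.42921862302225 0.18865820167304212
```

```bash
python3 -m pendant '[[[-0.1,-0.3,0],[0,0,0],-1],[[-0.1,-0.6,0],[0,0,0],-1],[[-0.1,-0.8,0],[0,0,0],-1],[[-0.1,-0.8,0],[0,0,0],-1],[[-0.1,-0.8,0],[0,0,0],-1],[[-0.1,-0.8,0],[0,0,0],-1],[[-0.1,-0.8,0],[0,0,0],-1],[[-0.1,-0.8,0],[0,0,0],-1],[[-0.1,-0.8,0],[0,0,0],-1],[[-0.1,-0.8,0],[0,0,0],-1]]'
python3 -m pendant '[[[-0.1,-0.8,0],[0,0,-0.06],-1],[[-0.1,-0.8,0],[0,0,-0.06],-1],[[-0.1,-0.8,0],[0,0,-0.06],-1],[[-0.1,-0.8,0],[0,0,-0.06],-1],[[-0.1,-0.8,0],[0,0,-0.06],-1],[[-0.1,-0.8,0],[0,0,-0.06],-1],[[-0.1,-0.8,0],[0,0,-0.06],-1],[[-0.1,-0.8,0],[0,0,-0.06],-1],[[-0.1,-0.8,0],[0,0,-0.06],-1],[[-0.1,-0.8,0],[0,0,-0.06],-1]]'
python3 -m pendant '[[[0,-0.8,0],[0,0,0],-1],[[0,-0.8,0],[0,0,0],-1],[[0,-0.8,0],[0,0,0],-1],[[0,-0.8,0],[0,0,0],-1],[[0,-0.5,0],[0,0,0],-1],[[0,-0.2,0],[0,0,0],-1],[[0,0,0],[0,0,0],-1],[[0,0,0],[0,0,0],-1],[[0,0,0],[0,0,0],-1],[[0,0,0],[0,0,0],-1]]'
```

```text
time: 7.02
tool_pos: [519.2, 55.1, 179.8]
tcp_rot: [-3.141, 0.002, 0.252]
contact_force: [0.8, -0.4, -3.9]
grip_width: 15.9
finger_force: 30.0
time: 7.85
tool_pos: [489.1, -184.5, 179.8]
tcp_rot: [-3.141, 0.002, 0.179]
contact_force: [0.6, 0.3, -4.0]
grip_width: 15.8
finger_force: 30.0
time: 8.68
tool_pos: [490.6, -299.0, 180.7]
tcp_rot: [-3.141, 0.0, 0.181]
contact_force: [0.6, 1.0, -4.1]
grip_width: 15.4
finger_force: 30.0
```

```bash
python3 -m pendant '[[[0,-0.06,-0.3],[0,0,0],-1],[[0,0,-0.5],[0,0,0],-1],[[0,0,-0.5],[0,0,0],-1],[[0,0,-0.5],[0,0,0],-1],[[0,0,-0.3],[0,0,0],-1],[[0,0,-0.15],[0,0,0],-1],[[0,0,0],[0,0,0],-1],[[0,0,0],[0,0,0],-1],[[0,0,0],[0,0,0],-1],[[0,0,0],[0,0,0],-1]]'
python3 - <<'E'
from h import *
o=bot.get_obs();p=bot.camera_params("wrist");print(o["tool_pos"],o["tcp_rot"],o["time"])
w=bot.capture("wrist");t=bot.capture("top");s=bot.capture("scene")
r=lambda im,a:cv2.convertScaleAbs(cv2.resize(im,(400,300),interpolation=cv2.INTER_CUBIC),alpha=a)
c=np.vstack([np.hstack([r(w[40:145,210:350],1),r(t[160:310,370:570],1.7)]),np.hstack([r(s[110:215,150:290],1.3),r(w,1)])])
cv2.imwrite("pics/over.png",c)
X=np.array([*o["tool_pos"][:2],o["tool_pos"][2]-24.6]);a=o["tcp_rot"][2];R=np.array([np.cos(a),np.sin(a),0])
print("hole",proj(p,X+85*R),"pin tip",proj(p,[572.5,-287,66]))
E
```

```text
time: 9.52
tool_pos: [490.9, -302.4, 114.0]
tcp_rot: [3.14, -0.001, 0.18]
contact_force: [-0.7, -0.2, -4.6]
grip_width: 15.6
finger_force: 30.0
[ 490.8943875  -302.43833141  114.04069444] [ 3.14016164e+00 -1.10584941e-03  1.79856045e-01] 9.5167
hole (np.float64(279.4449770071194), np.float64(93.35541839931494)) pin tip (np.float64(278.17603035398076), np.float64(99.65055048771542))
```

View pics/over.png

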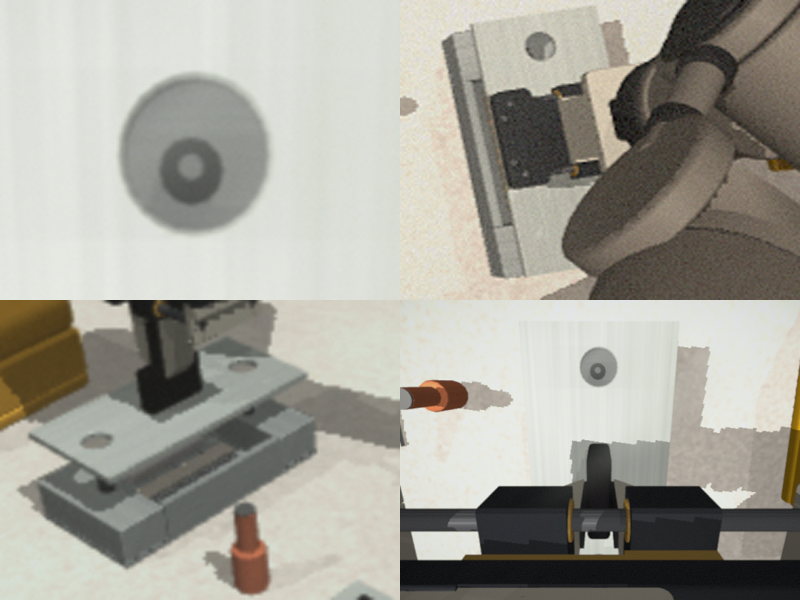

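Through the hole I see the pin tip at wrist pixel (276.5,98), with the hole at (278,93). That matches the prediction, so alignment is within about 1 mm. Lowering.

```bash
python3 -m pendant '[[[-0.04,0.03,-0.15],[0,0,0],-1],[[0,0,-0.2],[0,0,0],-1],[[0,0,-0.2],[0,0,0],-1],[[0,0,-0.2],[0,0,0],-1],[[0,0,-0.2],[0,0,0],-1],[[0,0,-0.1],[0,0,0],-1],[[0,0,-0.1],[0,0,0],-1],[[0,0,-0.1],[0,0,0],-1],[[0,0,0],[0,0,0],-1],[[0,0,0],[0,0,0],-1]]'
```

```text
time: 10.5
tool_pos: [489.3, -301.2, 75.6]
tcp_rot: [3.142, 0.0, 0.18]
contact_force: [0.5, 0.0, -3.6]
grip_width: 15.5
finger_force: 30.0
```

```bash
python3 -m pendant '[[[0,0,-0.03],[0,0,0],-1],[[0,0,-0.03],[0,0,0],-1],[[0,0,-0.03],[0,0,0],-1],[[0,0,-0.03],[0,0,0],-1],[[0,0,-0.02],[0,0,0],-1],[[0,0,-0.02],[0,0,0],-1],[[0,0,-0.01],[0,0,0],-1],[[0,0,0],[0,0,0],-1],[[0,0,0],[0,0,0],-1],[[0,0,0],[0,0,0],-1]]'
```

```text
time: 11.33
tool_pos: [489.2, -301.2, 70.6]
tcp_rot: [3.141, 0.0, 0.18]
contact_force: [-0.2, -0.4, -2.4]
grip_width: 15.6
finger_force: 30.0
```

```bash
python3 -m pendant '[[[0,0,-0.02],[0,0,0],-1],[[0,0,-0.01],[0,0,0],-1],[[0,0,0],[0,0,0],-1],[[0,0,0],[0,0,0],-1],[[0,0,0],[0,0,0],-1],[[0,0,0],[0,0,0],-1],[[0,0,0],[0,0,0],-1],[[0,0,0],[0,0,0],-1],[[0,0,0],[0,0,0],-1],[[0,0,0],[0,0,0],-1]]'
python3 - <<'E'
from h import *
print(bot.get_obs()["contact_force"])
w=bot.capture("wrist");s=bot.capture("scene")
r=lambda im,a:cv2.convertScaleAbs(cv2.resize(im,(400,300),interpolation=cv2.INTER_CUBIC),alpha=a)
cv2.imwrite("pics/seat.png",np.hstack([r(w[40:145,210:350],1),r(s[110:215,150:290],1.3)]))
E
```

```text
time: 12.17
tool_pos: [489.3, -301.2, 70.6]
tcp_rot: [3.141, -0.0, 0.18]
contact_force: [-2.8, 1.7, 4.9]
grip_width: 15.7
finger_force: 30.0
[-2.79522213  1.67525466  4.91653883]
```

View pics/seat.png

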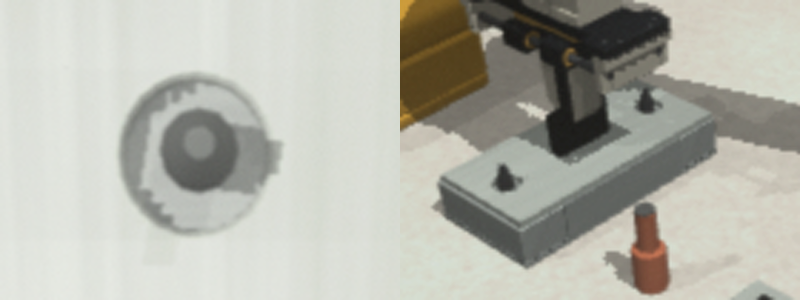

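Both pins are through the holes. The near one is centred at (200,150) in its hole, the lid is flush, and the tray is taking the load. Releasing and retreating.

```bash
python3 -m pendant '[[[0,0,0],[0,0,0],-0.5],[[0,0,0],[0,0,0],-0.3],[[0,0,0],[0,0,0],0],[[0,0,0],[0,0,0],0],[[0,0,0],[0,0,0],0],[[0,0,0],[0,0,0],0],[[0,0,0],[0,0,0],0],[[0,0,0],[0,0,0],0],[[0,0,0],[0,0,0],0],[[0,0,0],[0,0,0],0]]'
python3 -m pendant '[[[0,0,0.1],[0,0,0],0],[[0,0,0.3],[0,0,0],0],[[0,0,0.6],[0,0,0],0],[[0,0,0.8],[0,0,0],0],[[0,0,0.8],[0,0,0],0],[[0,0,0.8],[0,0,0],0],[[0,0,0.6],[0,0,0],0],[[0,0,0.3],[0,0,0],0],[[0,0,0],[0,0,0],0],[[0,0,0],[0,0,0],0]]'
python3 - <<'E'
from h import *
o=bot.get_obs();print(o["contact_force"])
w=bot.capture("wrist");s=bot.capture("scene")
r=lambda im,a:cv2.convertScaleAbs(cv2.resize(im,(400,300),interpolation=cv2.INTER_CUBIC),alpha=a)
cv2.imwrite("pics/end.png",np.hstack([r(w,1),r(s[100:310,130:410],1.3)]))
E
```

```text
time: 13.1
tool_pos: [489.3, -301.2, 69.6]
tcp_rot: [3.141, -0.0, 0.18]
contact_force: [-0.4, 0.3, -0.2]
grip_width: 46.0
finger_force: 0.0
time: 13.93
tool_pos: [489.1, -301.1, 198.6]
tcp_rot: [3.141, -0.0, 0.18]
contact_force: [0.2, -0.4, -0.6]
grip_width: 45.8
finger_force: 0.0
[ 0.22444748 -0.43949177 -0.63979719]
```

View pics/end.png

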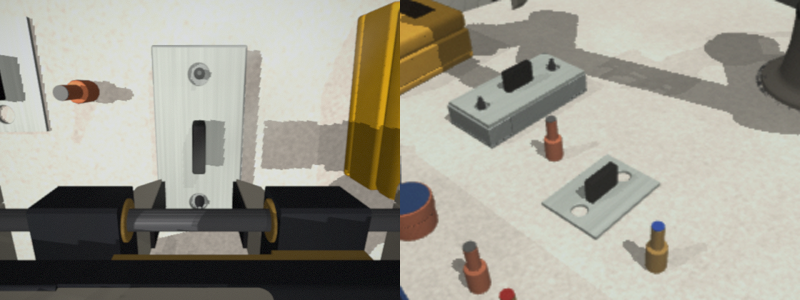

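The lid lies flush with a pin through each hole at (199,73) and (199,202). The short lid and bottles are undisturbed, and the gripper is clear.

```bash
python3 -c "
from plant import bot
print(bot.close_job())"
```

```text
the job is handed in; nothing more can be done
None
```

The long lid is seated flush on the tray with a pin through each hole and released; the short lid was left where it lay, and I handed the job in at about 14 s, though the hand-in returned no verdict.

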